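# Open the sample heater and load the vial carrier

### The arm

A 7-joint arm with a two-finger parallel gripper is mounted at the origin on the work surface. World frame = base frame: x ahead of the robot, y to its left, z up, the work surface at z = 0. Lengths are in m, angles in degrees, forces in N, time in s.
With the tool pointing down it reaches from about 0.425 to 0.8 m from the base axis. Payload 8.3 kg.
Tool frame: the origin (TCP) lies at the very end of the fingers, on their centre line; the grasp point (between the pads) lies 19 mm behind it; x points along the fingers, z is the direction in which the jaws open and shut, and the axes are right-handed (so a half turn about x gives the same grasp; the last joint's range is limited). The gripper opens to 85 mm and grips with 20 to 120 N. Pads are 22 mm wide; open, the fingers measure 114 mm over their backs; the gripper's body (76 mm by 85 mm) begins 54 mm behind the grasp point. The pads swing forward as they close: fully open they stand 13 mm farther back than shut.
Start: joints at [59.88, 21.967, 0.94, 78.501, -0.361, 79.538, -2.664], TCP at [0.279, -0.559, 0.193] pointing down, gripper open.
Joint ranges: [-169.22, 169.22], [-14.56, 117.87], [-87.37, 89.26], [10.42, 133.3], [-82.24, 262.24], [0.94, 117.77], [-172.7, 172.7]. Speed limits (degrees/s): [136.94, 136.94, 172.46, 172.46, 180, 180, 180].

### API

Orientations are given as a 3x3 rotation matrix whose columns are the frame's x, y, z axes.
In Python, from plant import arm gives the robot as it stands.
- The arm moves only by the shell command python3 -m inch 'ROWS'. ROWS is JSON, a list of rows, each a list of 7 numbers: the opening, from 0 (shut) to 1 (fully open), then the shift along the tool's x, y, z in mm, then the turn, a rotation vector about the tool's x, y, z in degrees. A call has exactly 10 rows; each row shifts and turns the commanded pose from where the row before left it, along the tool's axes as they then stand; what a row does not reach is not made up. A row lasts 1/12 s, in which the tool goes at most 41.7 mm and 7.16 degrees, less where a joint would pass 70% of its speed; a pose out of reach is approached as far as the arm can. A call with a gripper value outside its range is refused whole. The fingers move at their own pace and stop on an object; the grip force is fixed at half the most. Time passes only in rows, so rows that do not move let the fingers close, or fill a call up. It gives the time, the measured TCP pose, the force and the opening at its end, in the units of the state.
- arm.state(): the state, without advancing time (a new reading comes with each control period).
- arm.get_image(name): name is "scene" or "top" or "wrist"; returns a dict with "img" (420x560x3 uint8, blue, green, red), "z_map" (420x560 float32, m along the optical axis (not along the pixel's ray), 0 where there is no reading), "K" (3x3 intrinsics, pixels), "R" (3x3) and "t" (3): a world point X has camera coordinates R X + t; the wrist camera has in their place "mount" (4x4, takes a point from camera to tool coordinates, whose origin is the TCP and whose axes are the tool frame's). Camera axes: x right, y down, z forward; pixel columns grow to the right and rows downward; lengths in m; the calibration is good to about 2 mm. A picture is of the moment at which its call begins: read the wrist's pose just before it.
- arm.hand_in(): hands the job in, once; it reports no verdict.
The state is a dict: "clock": time; "q": joint angles; "qvel": joint speeds; "tau": joint torques, N m; "ee_pos": TCP position; "orientation": TCP orientation; "wrist_force": force on the tool from outside, world axes, zero at the start; "moment": the same for the moment, N m; "grip_width": finger opening in m.
Only numpy, scipy, OpenCV 4.12 (cv2) and the standard library are available. Lean on these libraries where they do the work, as an engineer would, in place of code of your own. Each camera call takes 0.05 s, during which the arm holds its last target.

### The job

Lift the lid of the small sample heater past its balance point so that it stays open by itself, never letting it slam shut. Then take the vial carrier from the sloping stand and set it down gently, upright and flat on the floor of the heater's chamber (its long side along the hinge, the only way it fits), leaving the lid standing open and everything else on the bench where it is.

Things in the scene. Friction and masses are not known exactly. Their poses are not given: they have to be found in the camera images.
- heater: white bench-top sample heater, fixed, 235 mm deep (x), 172 wide (y), 106 high with the lid shut. Origin: underside, below the chamber's centre; x points level from its front to its hinge, y along the hinge, z up. Front console: reaches 130 mm ahead of the origin (-x), 50 mm high. Rear block: ends 105 mm behind the origin, 70 mm high, hinge blocks on it.
- chamber_floor (a point): centre of the floor of the heater's chamber (under the shut lid), 30 mm above the bench, axes as the heater's. The chamber is a box open at the top, inside 100 mm (x) by 130 mm (y), rim 60 mm above this floor; walls 25 mm thick front and rear, 20 mm at the sides.
- lid (a joint): angle of the heater's lid: 0 shut (the start), grows as it opens, stop at 1.80 rad. Flat white plate 160 mm long, 172 wide, 14 thick, about 0.35 kg (varies), light hinge at the chamber's rear, no stay: let go below about 1.49 rad it falls shut, beyond that it falls gently open to its stop and stays.
- lid_hinge (a point): point on the hinge axis, midway along the lid's width, 85 mm behind the heater's origin and 91.5 mm above the bench; fixed to the heater, axes as the heater's (the hinge axis is y).
- lid_handle (a point): middle of the lid's bar handle: round steel bar 10 mm thick, parallel to the hinge, 45 mm ahead of the lid's front edge between two brackets (100 mm clear). Moves and turns with the lid: 205 mm from the hinge along the lid and 7 mm above its underside, which holds the hinge axis; shut, 98.5 mm above the bench, over the console; lid upright, it is the topmost part.
- stand: steel sloping stand, fixed: a slope 110 by 130 mm leaning 30 degrees down to the stand's front (-x), with a lip 12 mm high along its low side. Two flat feet reach 50 mm ahead of it. Origin on the bench midway between the feet's front ends; the slope's middle is 80 mm behind (+x) and 50 mm above it; x level from front to back, z up.
- carrier: loose aluminium vial carrier, about 0.3 kg: block 70 mm (x) by 100 (y, long side) by 30 high with four glass vials (tops 64 mm up) and an upright blade in the middle to hold it by, 14 mm thick (along y), 30 wide (x), top 115 mm above the underside. Origin: centre of the underside; z along the blade. At the start it lies on the stand's slope, z leaning 30 degrees to the stand's front.
- beaker: glass beaker, 68 mm across, 90 mm high; loose bystander, origin in the centre of its underside
- reagent: amber glass bottle with a white cap, 72 mm across, 160 mm high; loose bystander, origin in the centre of its underside
- jar: squat white plastic jar, 60 mm across, 80 mm high; loose bystander, origin in the centre of its underside
- dish: shallow glass dish, 80 mm across, 18 mm high; loose bystander, origin in the centre of its underside
- screwdriver: screwdriver with a black handle, 170 mm long, lying on the bench; loose bystander, origin in the centre of its underside, lying along its x
- mouse: black computer mouse, about 80 mm long, 32 mm high; loose bystander, origin in the centre of its underside
- weight: steel calibration weight with a knob, 40 mm across, 55 mm high; loose bystander, origin in the centre of its underside
Things that resemble listed ones, but are neither listed nor needed, are in the scene too. Leave any blue or purple look-alike of the carrier alone.

How it is judged:
By the outcome, as a careful person would: the job done as asked, in the order asked, and still so for the second after the job is handed in, with the robot touching nothing.
It also fails if it takes over 62 s, if anything falls off the work surface, if the arm or the gripper's body presses on something with over 40 N, if the wrist force passes 120 N, or if a joint passes its speed limit or range.

## Working session

There is one attempt and no reset: what is moved stays moved. The work goes in short steps, Python scripts to look and compute and a shell command to move; the robot and the scene stay as the last step left them, time stands still between calls to the robot, and variables do not carry over. Pictures are saved under pics/ and viewed, and the job is handed in when it is done.

```bash
ls -la; mkdir -p pics; cat > h.py <<'E'
import numpy as np, cv2
from plant import arm
def grab(n):
    d=arm.get_image(n); np.savez('pics/%s.npz'%n,**{k:np.array(v) for k,v in d.items()}); return d
def world(d,u,v,z=None):
    K,R,t=d['K'],d['R'],d['t']
    if z is None: z=float(d['z_map'][int(v),int(u)])
    c=np.linalg.inv(K)@np.array([u,v,1.])*z
    return R.T@(c-t)
def cloud(d):
    z=d['z_map']; v,u=np.mgrid[:z.shape[0],:z.shape[1]]
    c=np.stack([u*z,v*z,z],-1)@np.linalg.inv(d['K']).T
    return (c-d['t'])@d['R']
E
python3 - <<'E'
from h import *
s=arm.state(); print({k:np.round(v,3).tolist() for k,v in s.items()})
for n in ['scene','top','wrist']:
    d=grab(n); cv2.imwrite('pics/%s0.png'%n,cv2.resize(d['img'],(784,588)) if n!='wrist' else d['img'])
    print(n,d['K'].tolist() if n=='top' else '', np.round(d['R'],3).tolist() if 'R' in d else d['mount'], d.get('t'))
E
```

```text
total 12
drwxr-xr-x  3 agent agent 4096 Dec  6 23:41 .
drwxr-xr-x 23 root  root  4096 Dec  6 23:41 ..
drwxr-xr-x  2 agent agent 4096 Dec  6 23:41 pics
{'clock': 0.0, 'q': [59.879, 22.017, 0.938, 78.564, -0.361, 79.537, -2.664], 'qvel': [0.018, 0.005, -0.032, 0.013, -0.058, -0.09, 0.027], 'tau': [0.0, -62.759, 0.844, -37.182, 0.017, 0.014, -0.0], 'ee_pos': [0.279, -0.559, 0.192], 'orientation': [[-0.001, 0.895, 0.447], [0.002, 0.447, -0.895], [-1.0, -0.0, -0.002]], 'wrist_force': [0.092, -0.546, -0.19], 'moment': [0.006, 0.011, 0.009], 'grip_width': 0.085}
scene  [[0.373, 0.928, -0.013], [0.643, -0.269, -0.717], [-0.669, 0.259, -0.697]] [-0.16973633 -0.25218817  1.43716788]
top [[497.4603393790106, 0.0, 275.1007125966394], [0.0, 497.4603393790106, 201.24884764468544], [0.0, 0.0, 1.0]] [[-0.011, -1.0, 0.005], [-0.976, 0.01, -0.217], [0.217, -0.007, -0.976]] [0.00547361 0.50024444 1.6178562 ]
wrist  [[-6.99294884e-04 -3.25833658e-01  9.45426855e-01 -1.79903328e-01]
 [-5.98017728e-06 -9.45427085e-01 -3.25833742e-01  8.34909264e-02]
 [ 9.99999755e-01 -2.33507689e-04  6.59183780e-04  1.10043972e-04]
 [ 0.00000000e+00  0.00000000e+00  0.00000000e+00  1.00000000e+00]] None
```

View pics/scene0.png

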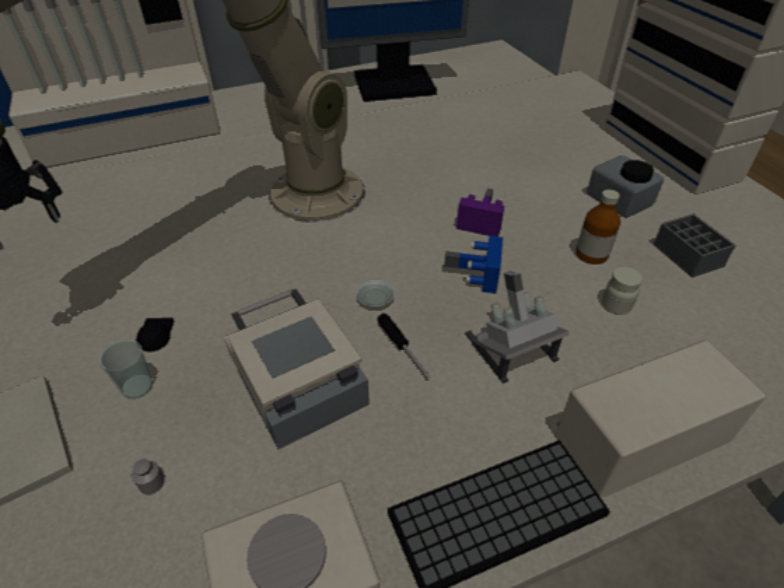

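View pics/top0.png

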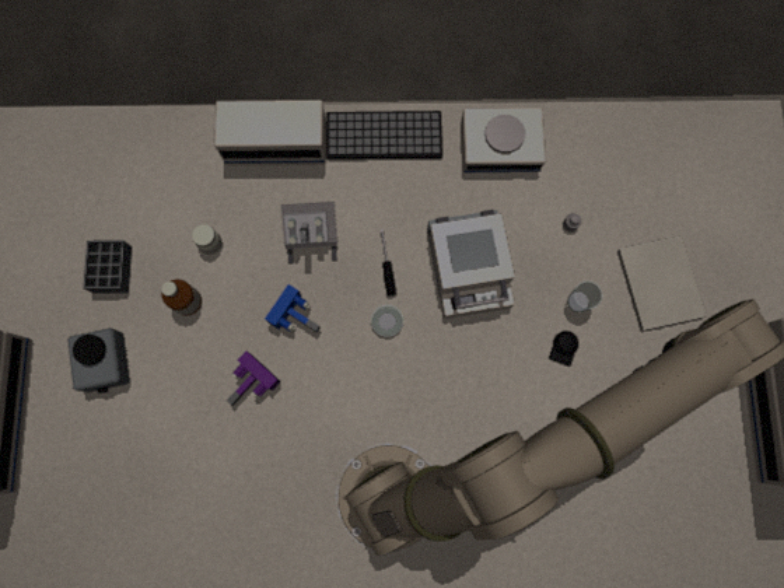

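The top view shows the heater at (470,262), its handle at (478,300), and the grey carrier on its stand at (308,228). Four things could be taken for the carrier:
- the grey one on the stand, (308,228)
- the blue one, (290,310)
- the purple one, (253,378)
- the grey grid rack, (107,265)

By the description it is the aluminium one on the stand. I'll measure it and check a close crop.

```bash
python3 - <<'E'
from h import *
d=dict(np.load('pics/top.npz')); im=d['img']
a=cv2.resize(im[130:240,180:260],None,fx=4.5,fy=4.5,interpolation=cv2.INTER_CUBIC)
b=cv2.resize(im[140:235,295:375],None,fx=4.5,fy=4.5,interpolation=cv2.INTER_CUBIC)
H=495;c=np.zeros((H,720,3),np.uint8);c[:a.shape[0],:360]=a;c[:b.shape[0],360:720]=b[:H]
cv2.imwrite('pics/crop1.png',c)
s=dict(np.load('pics/scene.npz'));im=s['img']
a=cv2.resize(im[185:275,325:415],None,fx=4.2,fy=4.2,interpolation=cv2.INTER_CUBIC)
b=cv2.resize(im[200:320,155:270],None,fx=3.6,fy=3.6,interpolation=cv2.INTER_CUBIC)
c=np.zeros((440,800,3),np.uint8);c[:a.shape[0],:a.shape[1]]=a;c[:b.shape[0],380:380+b.shape[1]]=b
cv2.imwrite('pics/crop2.png',c)
P=cloud(d);Q=cloud(s)
for n,p in (('top',P),('scene',Q)):
    print(n,'bench',np.percentile(p[...,2][(abs(p[...,0]-.6)<.3)&(abs(p[...,1])<.4)],[5,30,50]))
    # lid top
    m=(abs(p[...,2]-.1055)<.006)&(p[...,0]>.4)&(p[...,0]<.85)&(p[...,1]<-.02)&(p[...,1]>-.4)
    m=m.astype(np.uint8); 
    k,l,st,ce=cv2.connectedComponentsWithStats(m)
    for i in range(1,k):
        if st[i,4]>150:
            xy=p[l==i][:,:2].astype(np.float32); print(st[i],p[l==i].mean(0),cv2.minAreaRect(xy))
E
```

```text
top bench [-0.00628685 -0.00091185  0.00224999]
[ 308  153   60   68 2307] [ 0.55427924 -0.20608292  0.1056445 ] ((0.5421022772789001, -0.20804497599601746), (0.21992893517017365, 0.1723308265209198), 8.477456092834473)
scene bench [-0.00180313  0.00038408  0.001981  ]
[ 162  206   96   84 4303] [ 0.56254304 -0.20804874  0.10594715] ((0.5380949974060059, -0.20799948275089264), (0.2110590636730194, 0.17256277799606323), 8.460508346557617)
```

View pics/crop1.png

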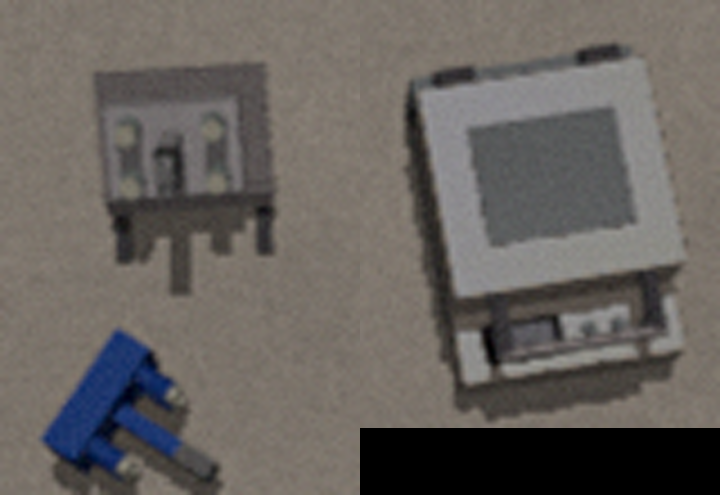

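View pics/crop2.png

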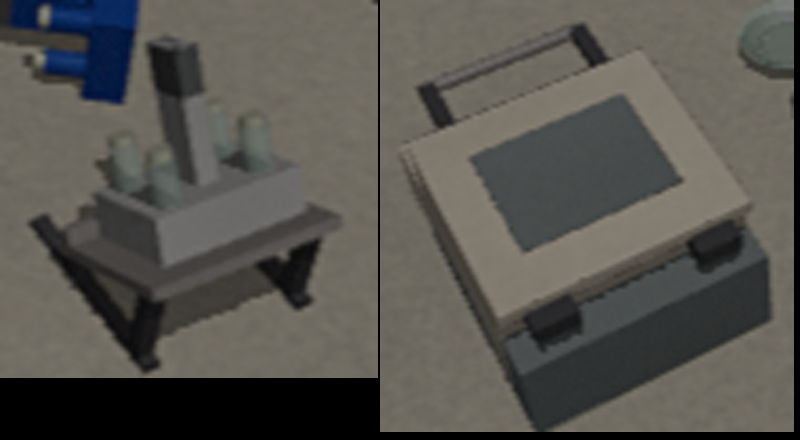

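The crops confirm the choice: an aluminium block with four vials and a grey blade on the stand. The lid and handle measure 211 x 172.5 mm, which matches the 210 x 172 given. Next I'll refine the heater and carrier poses.

```bash
python3 - <<'E'
from h import *
for n in ('top','scene'):
    d=dict(np.load('pics/%s.npz'%n)); p=cloud(d); im=d['img'].astype(int)
    # lid plate: bright pixels, ray-plane at z=.1055
    K,R,t=d['K'],d['R'],d['t']; C=-R.T@t
    v,u=np.mgrid[:420,:560]; r=np.stack([u,v,np.ones_like(u)],-1)@np.linalg.inv(K).T@R
    g=C+r*((.1055-C[2])/r[...,2])[...,None]
    m=(abs(p[...,2]-.1055)<.006)&(p[...,0]>.4)&(p[...,0]<.85)&(p[...,1]<-.02)&(p[...,1]>-.4)
    m=cv2.morphologyEx(m.astype(np.uint8),cv2.MORPH_OPEN,np.ones((9,9)))>0
    xy=g[m][:,:2].astype(np.float32); print(n,'lid',cv2.minAreaRect(xy), xy.mean(0))
    # carrier
    m=(p[...,2]>.025)&(p[...,0]>.5)&(p[...,0]<.8)&(p[...,1]<.28)&(p[...,1]>.05)
    k,l,st,ce=cv2.connectedComponentsWithStats(m.astype(np.uint8))
    for i in range(1,k):
        if st[i,4]>100:
            q=p[l==i]; print(st[i],q.min(0),q.max(0),'top pt',q[q[:,2]>q[:,2].max()-.01].mean(0))
E
```

```text
top lid ((0.0, 0.0), (0.0, 0.0), 0.0) [nan nan]
[ 201  144   40   34 1153] [0.57570754 0.11941299 0.02501484] [0.70005183 0.25136987 0.15952759] top pt [0.59476729 0.18838742 0.1542423 ]
scene lid ((0.5626530647277832, -0.20525789260864258), (0.16726988554000854, 0.17173559963703156), 8.18295669555664) [ 0.56815803 -0.2078871 ]
[ 338  193   68   72 2165] [0.57252144 0.11806963 0.02513502] [0.69901036 0.25431386 0.1583751 ] top pt [0.59715505 0.18796866 0.15288232]<stdin>:10: RuntimeWarning: Mean of empty slice.
  ret = um.true_divide(
```

```bash
python3 - <<'E'
from h import *
D={n:dict(np.load('pics/%s.npz'%n)) for n in ('top','scene')}
def ray(n,u,v,z):
    d=D[n];R,t=d['R'],d['t'];C=-R.T@t; r=R.T@np.linalg.inv(d['K'])@[u,v,1.]
    return C+r*(z-C[2])/r[2]
print('handle top',ray('top',343.2,215.8,.1035),'scene',ray('scene',189.2,216.7,.1035))
yaws=[]
for n in D:
    p=cloud(D[n])
    m=(p[...,2]>.025)&(p[...,0]>.5)&(p[...,0]<.8)&(p[...,1]<.28)&(p[...,1]>.05)
    k,l,st,ce=cv2.connectedComponentsWithStats(m.astype(np.uint8)); i=1+st[1:,4].argmax()
    q=p[l==i]
    # stand: normal tilted 30 about yaw; search yaw that sharpens height histogram along normal
    best=None
    for y in np.radians(np.arange(-20,20,.5)):
        xh=np.array([np.cos(y),np.sin(y),0]); nz=-np.sin(np.pi/6)*xh+np.array([0,0,np.cos(np.pi/6)])
        h=q@nz; hist=np.histogram(h,np.arange(h.min(),h.max(),.003))[0]; sc=(hist.astype(float)**2).sum()
        if best is None or sc>best[0]: best=(sc,y,hist,h.min())
    sc,y,hist,h0=best; print(n,'yaw by normal',np.degrees(y),h0,hist)
    # yaw from stand outline edges in top-down xy
    print(' rect',cv2.minAreaRect(q[:,:2].astype(np.float32)))
    np.save('pics/q_%s.npy'%n,q)
E
```

```text
handle top [ 0.43896496 -0.21971065  0.1035    ] scene [ 0.44596928 -0.22246147  0.1035    ]
top yaw by normal 4.5 -0.296955123418785 [  8  29  80 128 147  62  27  18  19  13  13  41  92 107 110  36  23  12
   6   5   6   8   9  15  27  25  17   5   2   4   1   0   0   2   2   2
   0   1   2   5   7  19  11]
 rect ((0.6369056105613708, 0.184370219707489), (0.12153173238039017, 0.12995867431163788), 3.257664203643799)
scene yaw by normal 3.5 -0.32669767413797124 [  5  12  13  14  12  14  15  10   9   7   2   9  79  77 345  68  69  65
  75  53  53  58  55  64 224  46  36  40  46  36  45  40  49  52  42  62
  24  13  13  13  14  13  10  14  13  16  12  17  13  16  12  16  26]
 rect ((0.634243369102478, 0.18527883291244507), (0.12364517152309418, 0.13342107832431793), 3.391159772872925)
```

```bash
python3 - <<'E'
from h import *
y=np.radians(3.5)
for n in ('top','scene'):
    q=np.load('pics/q_%s.npy'%n)
    xh=np.array([np.cos(y),np.sin(y),0]);Z=np.array([0,0,1.]);nz=-.5*xh+.866*Z;ax=.866*xh+.5*Z;ay=np.array([-np.sin(y),np.cos(y),0])
    h=q@nz; hist,e=np.histogram(h,np.arange(-.34,-.1,.001))
    sm=np.convolve(hist,np.ones(3),'same'); o=np.argsort(sm)[::-1][:40]
    lo=e[o[e[o]<e[sm.argmax()]-.02]]; 
    print(n,'peaks',sorted(np.round(e[o[:14]],3)), 'top h',np.percentile(h,[99,99.7,100]))
    for lab,c in (('slope',None),('block',None)):
        pass
    s0=-.283 
    pk=sorted(np.round(e[o[:14]],3)); s0=np.median([a for a in pk if a<pk[0]+.01])+.0005
    print('slope h',s0)
    b=q[abs(h-s0-.03)<.003]; r=cv2.minAreaRect(np.c_[b@ax,b@ay].astype(np.float32)); print('block',r)
    for lo,hi in ((.08,.1),(.1,.112),(.112,.12)):
        b=q[(h-s0>lo)&(h-s0<hi)]; print('blade',lo,len(b),np.percentile(b@ax,[3,50,97]),np.percentile(b@ay,[3,50,97]),b.mean(0))
    sl=q[abs(h-s0)<.003];print('slope rect',cv2.minAreaRect(np.c_[sl@ax,sl@ay].astype(np.float32)))
E
```

```text
top peaks [np.float64(-0.287), np.float64(-0.286), np.float64(-0.285), np.float64(-0.284), np.float64(-0.283), np.float64(-0.282), np.float64(-0.281), np.float64(-0.258), np.float64(-0.257), np.float64(-0.256), np.float64(-0.255), np.float64(-0.254), np.float64(-0.253), np.float64(-0.252)] top h [-0.16845446 -0.16570418 -0.16485819]
slope h -0.2835
block ((0.5928533673286438, 0.1508975327014923), (0.09972876310348511, 0.07130827009677887), 89.64967346191406)
blade 0.08 7 [0.60156605 0.60645098 0.60695943] [0.14397336 0.1471381  0.15650855] [0.60969377 0.18634424 0.13686167]
blade 0.1 21 [0.57690063 0.59042452 0.60762364] [0.14369721 0.14831005 0.15824256] [0.58853931 0.18569319 0.14427738]
blade 0.112 30 [0.57923136 0.59735328 0.60850792] [0.14402529 0.15266017 0.15837639] [0.58975476 0.18862575 0.15180878]
slope rect ((0.593715488910675, 0.1452028453350067), (0.10912024974822998, 0.1299700289964676), 0.04058073088526726)
scene peaks [np.float64(-0.289), np.float64(-0.288), np.float64(-0.287), np.float64(-0.286), np.float64(-0.285), np.float64(-0.284), np.float64(-0.283), np.float64(-0.282), np.float64(-0.281), np.float64(-0.256), np.float64(-0.255), np.float64(-0.254), np.float64(-0.253), np.float64(-0.252)] top h [-0.16867967 -0.16763568 -0.16707206]
slope h -0.2845
block ((0.5928516387939453, 0.15226580202579498), (0.10259339958429337, 0.07425424456596375), 87.6956558227539)
blade 0.08 91 [0.57694956 0.60319379 0.60871868] [0.14402707 0.14597407 0.15862566] [0.60474337 0.18546659 0.13086234]
blade 0.1 57 [0.57862157 0.60447828 0.60848099] [0.14380137 0.14614363 0.15804856] [0.59758809 0.18547066 0.14498386]
blade 0.112 44 [0.577081   0.59546211 0.60700058] [0.1443732  0.15015097 0.15978705] [0.58915932 0.18688813 0.15086585]
slope rect ((0.596236526966095, 0.14668740332126617), (0.13314563035964966, 0.10889110714197159), 89.22842407226562)
```

Carrier pose: yaw 3.5°, with the block measuring 100 x 71 mm, 30 mm above the slope, in both views. The handle is near (0.441, -0.222, 0.0985). First I turn the jaws to the heater's x (azimuth 8.5°), then go above the handle.

```bash
python3 -m inch '[[0.5,0,0,0,-7.1,0,0],[0.5,0,0,0,-7.1,0,0],[0.5,0,0,0,-7.1,0,0],[0.5,0,0,0,-7.1,0,0],[0.5,0,0,0,-7.1,0,0],[0.5,0,0,0,-7.1,0,0],[0.5,0,0,0,-7.1,0,0],[0.5,0,0,0,-7.1,0,0],[0.5,0,0,0,-7.1,0,0],[0.5,0,0,0,-7.1,0,0]]'; python3 -m inch '[[0.5,0,31,21,0,0,0],[0.5,0,31,21,0,0,0],[0.5,0,31,21,0,0,0],[0.5,0,31,21,0,0,0],[0.5,0,31,21,0,0,0],[0.5,0,31,21,0,0,0],[0.5,0,31,21,0,0,0],[0.5,0,31,21,0,0,0],[0.5,0,31,21,0,0,0],[0.5,0,0,0,-1,0,0]]'
cat >> h.py <<'E'
def rel(target):  # world point -> shift in tool axes, mm
    s=arm.state(); return np.round(np.array(s['orientation']).T@(np.array(target)-np.array(s['ee_pos']))*1000,1)
def st():
    s=arm.state(); R=np.array(s['orientation']); print('t',s['clock'],'p',np.round(s['ee_pos'],4),'x',np.round(R[:,0],3),'z',np.round(R[:,2],3),'F',np.round(s['wrist_force'],1),'M',np.round(s['moment'],2),'g',round(s['grip_width'],4),'q',np.round(s['q'],0)); return s
def wristcam(s,d):
    T=np.eye(4);T[:3,:3]=s['orientation'];T[:3,3]=s['ee_pos'];T=T@d['mount']
    d['R']=T[:3,:3].T; d['t']=-T[:3,:3].T@T[:3,3]; return d
E
python3 - <<'E'
from h import *
s=st(); d=wristcam(s,grab('wrist')); np.savez('pics/w1.npz',**d); cv2.imwrite('pics/w1.png',d['img'])
print(rel([.441,-.222,.14]))
E
```

```text
clock: 0.98
ee_pos: [0.2789, -0.559, 0.1923]
orientation: [[-0.0, -0.137, 0.991], [0.001, 0.991, 0.137], [-1.0, 0.001, -0.0]]
wrist_force: [1.5, -0.4, -1.1]
grip_width: 0.0428
clock: 1.82
ee_pos: [0.4339, -0.2494, 0.1932]
orientation: [[0.002, -0.159, 0.987], [0.002, 0.987, 0.159], [-1.0, 0.002, 0.002]]
wrist_force: [1.3, 1.2, 0.8]
grip_width: 0.0428
t 1.8167 p [ 0.4339 -0.2494  0.1932] x [ 0.002  0.002 -1.   ] z [0.987 0.159 0.002] F [1.3 1.2 0.8] M [0.04 0.01 0.03] g 0.0428 q [ 47.   8. -23.  97.   3.  76.  33.]
[53.1 29.4 13.7]
```

View pics/w1.png

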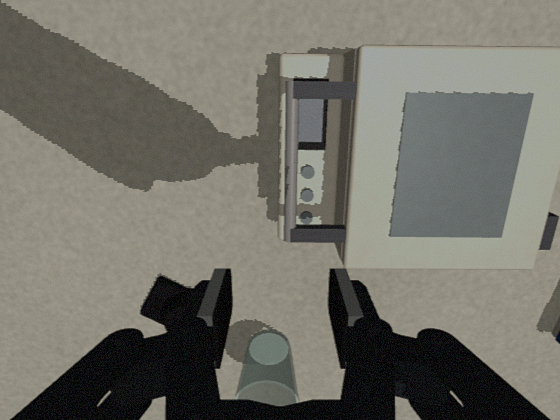

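The wrist view shows the bar as a vertical line at column 292, rows 80 to 243, so the jaws are parallel to it. I'll cast rays for its centre and the lid's corners.

```bash
python3 - <<'E'
from h import *
d=dict(np.load('pics/w1.npz'))
def ray(u,v,z):
    R,t=d['R'],d['t'];C=-R.T@t; r=R.T@np.linalg.inv(d['K'])@[u,v,1.]
    return C+r*(z-C[2])/r[2]
a=ray(292,90,.1025);b=ray(292,232,.1025);print(a,b,(a+b)/2,np.linalg.norm(a-b),np.degrees(np.arctan2(*(a-b)[[1,0]])))
c=[ray(358,46,.1055),ray(345,268,.1055),ray(535,268,.1055)];print(c,np.linalg.norm(c[0]-c[1]))
m=(a+b)/2; m[2]=.0795; print('rel',rel(m))
print(cloud(d)[150,284:300,2].round(3))
E
```

```text
[ 0.42926916 -0.16804882  0.1025    ] [ 0.44778072 -0.27536739  0.1025    ] [ 0.43852494 -0.22170811  0.1025    ] 0.10890341497067788 99.7867432236416
[array([ 0.46851873, -0.1330376 ,  0.1055    ]), array([ 0.49629651, -0.29892108,  0.1055    ]), array([ 0.65192229, -0.27396448,  0.1055    ])] 0.16819313895275162
rel [113.6  30.   11.2]
[0.049 0.098 0.102 0.101 0.103 0.102 0.102 0.103 0.101 0.102 0.101 0.1
 0.1   0.099 0.049 0.05 ]
```

```bash
python3 -m inch '[[0.5,0,15,5.5,0,0,0],[0.5,0,15,5.5,0,0,0],[0.5,18,0,0,0,0,0],[0.5,20,0,0,0,0,0],[0.5,20,0,0,0,0,0],[0.5,18,0,0,0,0,0],[0.5,16,0,0,0,0,0],[0.5,12,0,0,0,0,0],[0.5,9,0,0,0,0,0],[0.5,0,0,0,0,0,0]]'; python3 - <<'E'
from h import *
s=st();d=grab('wrist');cv2.imwrite('pics/w2.png',d['img']);print(rel([.4385,-.2217,.0795]))
E
```

```text
clock: 2.7
ee_pos: [0.4347, -0.2267, 0.0778]
orientation: [[-0.003, -0.147, 0.989], [0.002, 0.989, 0.147], [-1.0, 0.002, -0.003]]
wrist_force: [-0.5, 0.7, -1.2]
grip_width: 0.0427
t 2.7 p [ 0.4347 -0.2267  0.0778] x [-0.003  0.002 -1.   ] z [ 0.989  0.147 -0.003] F [-0.5  0.7 -1.2] M [-0.01  0.06 -0.02] g 0.0427 q [ 45.  13. -24. 107.   6.  62.  27.]
[-0.4  4.7  3.7]
```

View pics/w2.png

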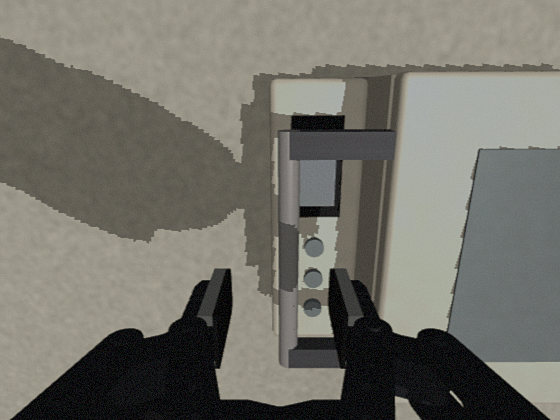

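The bar (column 288) lies between the fingers (columns 232 and 330). I shift a few mm to centre on it and close.

```bash
python3 -m inch '[[0.5,0,4,3,0,0,0],[0.5,0,0,0,0,0,0],[0,0,0,0,0,0,0],[0,0,0,0,0,0,0],[0,0,0,0,0,0,0],[0,0,0,0,0,0,0],[0,0,0,0,0,0,0],[0,0,0,0,0,0,0],[0,0,0,0,0,0,0],[0,0,0,0,0,0,0]]'; python3 - <<'E'
from h import *
s=st()
# arc increments: tool-down fixed, z fwd, -x up
r=205; a0=np.arctan2(7,205); r=np.hypot(205,7)
for th in np.arange(0,1.81,.1):
    print(round(th,2), 'fwd',round(r*np.cos(a0)-r*np.cos(a0+th),1),'up',round(r*np.sin(a0+th)-r*np.sin(a0),1))
E
```

```text
clock: 3.58
ee_pos: [0.4387, -0.2222, 0.0798]
orientation: [[0.0, -0.148, 0.989], [0.0, 0.989, 0.148], [-1.0, 0.0, 0.0]]
wrist_force: [-0.7, 0.2, 0.1]
grip_width: 0.0
t 3.5833 p [ 0.4387 -0.2222  0.0798] x [ 0.  0. -1.] z [0.989 0.148 0.   ] F [-0.7  0.2  0.1] M [-0.    0.02  0.03] g 0.0 q [ 45.  12. -24. 107.   6.  62.  27.]
0.0 fwd 0.0 up 0.0
0.1 fwd 1.7 up 20.4
0.2 fwd 5.5 up 40.6
0.3 fwd 11.2 up 60.3
0.4 fwd 18.9 up 79.3
0.5 fwd 28.5 up 97.4
0.6 fwd 39.8 up 114.5
0.7 fwd 52.7 up 130.4
0.8 fwd 67.2 up 144.9
0.9 fwd 83.1 up 157.9
1.0 fwd 100.1 up 169.3
1.1 fwd 118.3 up 178.9
1.2 fwd 137.2 up 186.6
1.3 fwd 156.9 up 192.4
1.4 fwd 177.1 up 196.2
1.5 fwd 197.5 up 198.0
1.6 fwd 218.0 up 197.7
1.7 fwd 238.4 up 195.4
1.8 fwd 258.4 up 191.0
```

The jaws shut to 0, so the bar was missed. I need to look.

```bash
python3 - <<'E'
from h import *
s=st();d=wristcam(s,grab('wrist'));cv2.imwrite('pics/w3.png',d['img']);np.savez('pics/w3.npz',**d)
d=grab('scene');cv2.imwrite('pics/s3.png',cv2.resize(d['img'][180:330,130:290],None,fx=4,fy=4))
E
```

```text
t 3.5833 p [ 0.4387 -0.2222  0.0798] x [ 0.  0. -1.] z [0.989 0.148 0.   ] F [-0.7  0.2  0.1] M [-0.    0.02  0.03] g 0.0 q [ 45.  12. -24. 107.   6.  62.  27.]
```

View pics/w3.png

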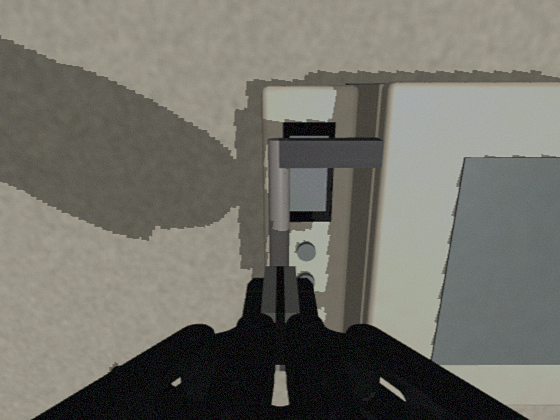

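View pics/s3.png

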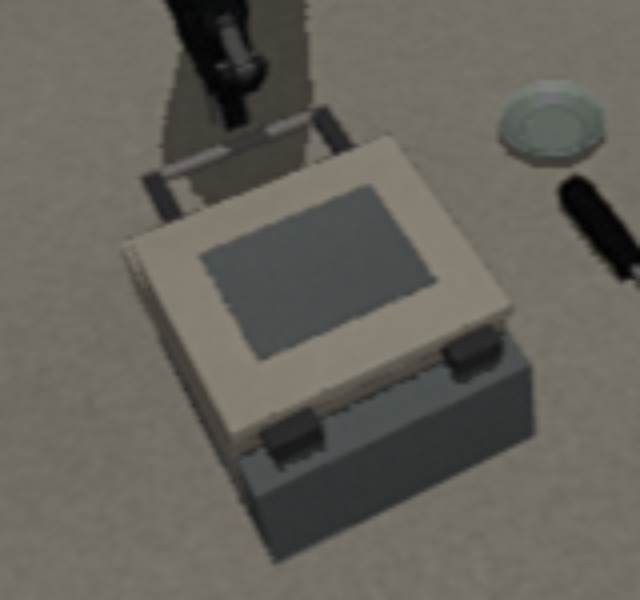

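```bash
python3 - <<'E'
from h import *
d=dict(np.load('pics/w3.npz'));P=cloud(d)
for v in (150,200,225,245,260,270,285,300,310): print(v,[P[v,u].round(3).tolist() for u in (271,280,290)])
print('lid',P[110,420:500:20,2],'console',P[100,300],'bench',P[250,100])
d=dict(np.load('pics/scene.npz'));P=cloud(d)
s=grab('scene');P=cloud(s)
# fingertip crop (235,125)/4+(130,180)
for u,v in ((188,211),(188,209),(189,207),(191,214),(176,219),(205,211)): print(u,v,P[v,u].round(3))
E
```

```text
150 [[0.426, -0.166, 0.102], [0.43, -0.166, 0.103], [0.434, -0.165, 0.102]]
200 [[0.429, -0.189, 0.1], [0.433, -0.188, 0.101], [0.442, -0.203, 0.052]]
225 [[0.431, -0.202, 0.101], [0.435, -0.2, 0.103], [0.444, -0.22, 0.049]]
245 [[0.432, -0.211, 0.102], [0.437, -0.211, 0.102], [0.447, -0.234, 0.049]]
260 [[0.434, -0.22, 0.1], [0.438, -0.218, 0.103], [0.448, -0.244, 0.049]]
270 [[0.433, -0.212, 0.125], [0.437, -0.211, 0.125], [0.441, -0.211, 0.124]]
285 [[0.433, -0.211, 0.138], [0.437, -0.212, 0.135], [0.441, -0.211, 0.136]]
300 [[0.434, -0.212, 0.147], [0.437, -0.211, 0.148], [0.441, -0.212, 0.146]]
310 [[0.434, -0.212, 0.153], [0.437, -0.212, 0.153], [0.44, -0.211, 0.154]]
lid [0.10510032 0.10475711 0.10574444 0.10414805] console [ 0.43810673 -0.14523803  0.04992255] bench [ 0.30307549 -0.282372   -0.00102537]
188 211 [ 0.452 -0.223  0.129]
188 209 [ 0.446 -0.221  0.13 ]
189 207 [ 0.451 -0.218  0.14 ]
191 214 [ 0.437 -0.216  0.102]
176 219 [ 0.44  -0.255  0.102]
205 211 [ 0.434 -0.18   0.097]
```

Two cameras agree that the visible fingertips are at z≈0.122, while the reported TCP is 0.080. The bench, lid and console all measure correctly, so the real finger ends sit about 42 mm behind the reported TCP. I reopen, descend about 40 mm more in small steps while watching the force, and check by picture.

```bash
python3 -m inch '[[0.5,0,0,0,0,0,0],[0.5,0,0,0,0,0,0],[0.5,0,0,0,0,0,0],[0.5,0,0,0,0,0,0],[0.5,5,0,0,0,0,0],[0.5,5,0,0,0,0,0],[0.5,5,0,0,0,0,0],[0.5,5,0,0,0,0,0],[0.5,0,0,0,0,0,0],[0.5,0,0,0,0,0,0]]'; python3 - <<'E'
from h import *
s=st();d=wristcam(s,grab('wrist'));cv2.imwrite('pics/w4.png',d['img']);P=cloud(d)
for v in (265,270,275,280,300): print(v,[P[v,u].round(3).tolist() for u in (218,225,337,343)])
E
```

```text
clock: 4.57
ee_pos: [0.4384, -0.2219, 0.0593]
orientation: [[-0.001, -0.148, 0.989], [0.001, 0.989, 0.148], [-1.0, 0.001, -0.001]]
wrist_force: [0.4, -0.3, 0.2]
grip_width: 0.0425
t 4.5667 p [ 0.4384 -0.2219  0.0593] x [-0.001  0.001 -1.   ] z [ 0.989  0.148 -0.001] F [ 0.4 -0.3  0.2] M [-0.02 -0.03  0.  ] g 0.0425 q [ 44.  14. -24. 108.   6.  59.  26.]
265 [[0.399, -0.27, -0.001], [0.404, -0.269, -0.001], [0.473, -0.232, 0.049], [0.477, -0.232, 0.05]]
270 [[0.411, -0.215, 0.104], [0.414, -0.214, 0.105], [0.46, -0.208, 0.103], [0.463, -0.208, 0.104]]
275 [[0.412, -0.214, 0.11], [0.414, -0.215, 0.109], [0.46, -0.208, 0.108], [0.462, -0.208, 0.108]]
280 [[0.412, -0.215, 0.112], [0.415, -0.215, 0.113], [0.459, -0.208, 0.113], [0.461, -0.208, 0.112]]
300 [[0.414, -0.215, 0.126], [0.416, -0.22, 0.117], [0.458, -0.21, 0.123], [0.459, -0.208, 0.126]]
```

View pics/w4.png

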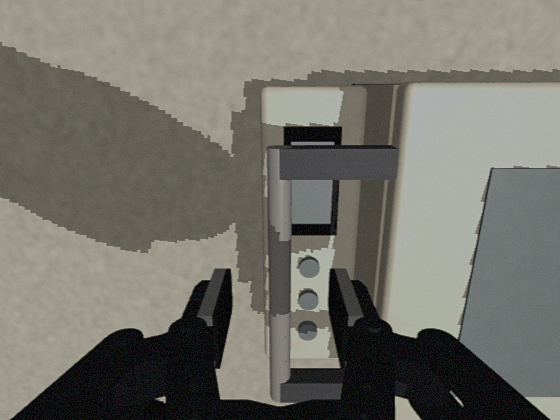

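The tips are at 0.102 with the reported TCP at 0.059, so the offset of about 43 mm holds, and the bar is centred (column 280). I go down another 22 mm and close.

```bash
python3 -m inch '[[0.5,6,0,0,0,0,0],[0.5,6,0,0,0,0,0],[0.5,6,0,0,0,0,0],[0.5,4,0,0,0,0,0],[0.5,0,0,0,0,0,0],[0,0,0,0,0,0,0],[0,0,0,0,0,0,0],[0,0,0,0,0,0,0],[0,0,0,0,0,0,0],[0,0,0,0,0,0,0]]'; python3 - <<'E'
from h import *
st()
E
```

```text
clock: 5.45
ee_pos: [0.4383, -0.2223, 0.0381]
orientation: [[-0.001, -0.148, 0.989], [-0.0, 0.989, 0.148], [-1.0, -0.0, -0.001]]
wrist_force: [-4.8, 0.3, 5.3]
grip_width: 0.0082
t 5.45 p [ 0.4383 -0.2223  0.0381] x [-0.001 -0.    -1.   ] z [ 0.989  0.148 -0.001] F [-4.8  0.3  5.3] M [ 0.13  0.92 -0.01] g 0.0082 q [ 44.  15. -24. 109.   7.  57.  25.]
```

The bar is gripped (width 8 mm, small forces). I lift along the arc (radius 205 mm) with the tool kept vertical.

```bash
python3 -m inch '[[0,-10,0,0.7,0,0,0],[0,-10.4,0,1,0,0,0],[0,-10.2,0,1.6,0,0,0],[0,-10,0,2.2,0,0,0],[0,-9.8,0,2.7,0,0,0],[0,-9.8,0,3.1,0,0,0],[0,-9.6,0,3.6,0,0,0],[0,-9.4,0,4,0,0,0],[0,-9.2,0,4.6,0,0,0],[0,-9,0,5,0,0,0]]'; python3 - <<'E'
from h import *
s=st();d=grab('scene');cv2.imwrite('pics/s5.png',cv2.resize(d['img'][130:330,100:330],None,fx=3,fy=3))
E
```

```text
clock: 6.28
ee_pos: [0.4654, -0.2182, 0.1362]
orientation: [[-0.003, -0.147, 0.989], [-0.0, 0.989, 0.147], [-1.0, 0.0, -0.003]]
wrist_force: [-8.8, -0.4, 2.4]
grip_width: 0.0083
t 6.2833 p [ 0.4654 -0.2182  0.1362] x [-0.003 -0.    -1.   ] z [ 0.989  0.147 -0.003] F [-8.8 -0.4  2.4] M [-0.18  1.97  0.05] g 0.0083 q [ 43.  12. -25. 100.   5.  70.  25.]
```

View pics/s5.png

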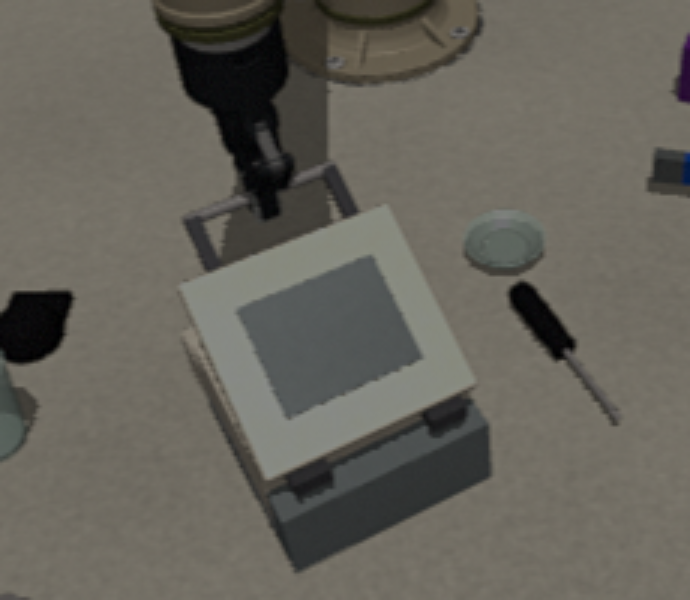

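The lid is rising in the grip at about 0.5 rad, so I continue.

```bash
python3 -m inch '[[0,-10.4,0,6.6,0,0,0],[0,-10,0,7.1,0,0,0],[0,-9.5,0,7.8,0,0,0],[0,-9.1,0,8.4,0,0,0],[0,-8.5,0,8.8,0,0,0],[0,-8,0,9.3,0,0,0],[0,-7.4,0,9.9,0,0,0],[0,-6.9,0,10.2,0,0,0],[0,-6.2,0,10.7,0,0,0],[0,-5.5,0,11,0,0,0]]'; python3 - <<'E'
from h import *
s=st()
p0=np.array([.4383,-.2223,.0381]);d=np.array(s['ee_pos'])-p0;print('fwd',d@[.989,.148,0]*1000,'up',d[2]*1000)
E
```

```text
clock: 7.17
ee_pos: [0.5562, -0.2047, 0.2206]
orientation: [[0.002, -0.148, 0.989], [-0.002, 0.989, 0.148], [-1.0, -0.002, 0.002]]
wrist_force: [-8.9, 1.2, 11.1]
grip_width: 0.0079
t 7.1667 p [ 0.5562 -0.2047  0.2206] x [ 0.002 -0.002 -1.   ] z [0.989 0.148 0.002] F [-8.9  1.2 11.1] M [0.01 2.34 0.06] g 0.0079 q [ 37.  19. -26.  80.   8.  82.  19.]
fwd 119.2287463351918 up 182.5360174852114
```

```bash
python3 -m inch '[[0,-5,0,11.2,0,0,0],[0,-4,0,11.6,0,0,0],[0,-3.5,0,11.8,0,0,0],[0,-2.7,0,12,0,0,0],[0,-2.1,0,12.2,0,0,0],[0,-1.3,0,12.2,0,0,0],[0,-0.6,0,12.3,0,0,0],[0,0.2,0,12.3,0,0,0],[0,0.9,0,12.3,0,0,0],[0,1.6,0,12.2,0,0,0]]'; python3 - <<'E'
from h import *
s=st()
p0=np.array([.4383,-.2223,.0381]);d=np.array(s['ee_pos'])-p0;print('fwd',d@[.989,.148,0]*1000,'up',d[2]*1000)
d=grab('scene');cv2.imwrite('pics/s7.png',cv2.resize(d['img'][60:330,100:370],None,fx=2.2,fy=2.2))
E
```

```text
clock: 8.0
ee_pos: [0.6761, -0.1864, 0.2357]
orientation: [[0.004, -0.148, 0.989], [0.0, 0.989, 0.148], [-1.0, -0.0, 0.004]]
wrist_force: [-0.1, -0.7, 2.4]
grip_width: 0.0078
t 8.0 p [ 0.6761 -0.1864  0.2357] x [ 0.004  0.    -1.   ] z [0.989 0.148 0.004] F [-0.1 -0.7  2.4] M [-0.27  0.66  0.02] g 0.0078 q [ 27.  33. -25.  58.  13.  90.  14.]
fwd 240.49188505351577 up 197.61894763797744
```

View pics/s7.png

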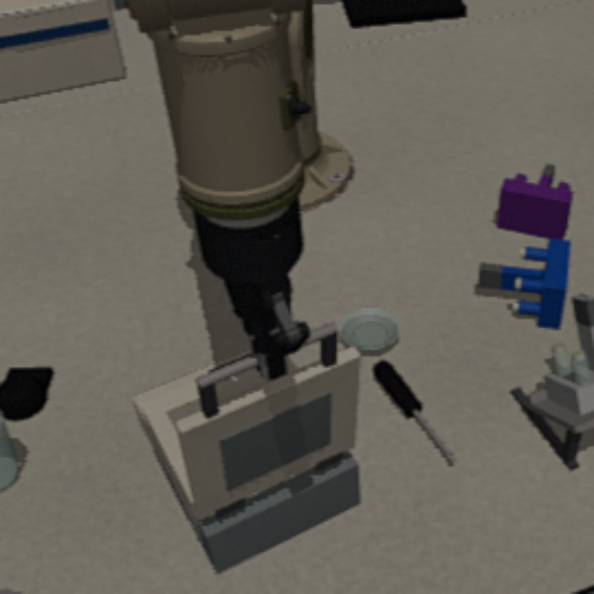

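The lid stands past upright at about 1.7 rad. I ease it nearly to its stop, open, and pull straight up.

```bash
python3 -m inch '[[0,1,0,6,0,0,0],[0,2,0,6,0,0,0],[0,0,0,0,0,0,0],[0.5,0,0,0,0,0,0],[0.5,0,0,0,0,0,0],[0.5,0,0,0,0,0,0],[0.5,0,0,0,0,0,0],[0.5,0,0,0,0,0,0],[0.5,-8,0,0,0,0,0],[0.5,-12,0,0,0,0,0]]';  python3 -m inch '[[0.5,-15,0,0,0,0,0],[0.5,-15,0,0,0,0,0],[0.5,-15,0,0,0,0,0],[0.5,-15,0,0,0,0,0],[0.5,-10,0,0,0,0,0],[0.5,0,0,0,0,0,0],[0.5,0,0,0,0,0,0],[0.5,0,0,0,0,0,0],[0.5,0,0,0,0,0,0],[0.5,0,0,0,0,0,0]]'; python3 - <<'E'
from h import *
s=st()
d=grab('scene');cv2.imwrite('pics/s8.png',cv2.resize(d['img'][60:330,100:370],None,fx=2.2,fy=2.2))
P=cloud(d)
m=(P[...,0]>.62)&(P[...,0]<.8)&(P[...,2]>.13)&(P[...,2]<.24)&(P[...,1]<-.1)&(P[...,1]>-.3)
q=P[m]; u=q@[.989,.148,0]
print('lid slope',np.degrees(np.arctan(np.polyfit(q[:,2],u,1)[0])),len(q))
E
```

```text
clock: 8.88
ee_pos: [0.6856, -0.1851, 0.2494]
orientation: [[-0.003, -0.148, 0.989], [0.001, 0.989, 0.148], [-1.0, 0.001, -0.003]]
wrist_force: [0.6, -0.0, -0.1]
grip_width: 0.0428
clock: 9.72
ee_pos: [0.686, -0.1851, 0.3192]
orientation: [[-0.002, -0.148, 0.989], [0.0, 0.989, 0.148], [-1.0, 0.001, -0.002]]
wrist_force: [-0.7, 0.2, 0.1]
grip_width: 0.0428
t 9.7167 p [ 0.686  -0.1851  0.3192] x [-0.002  0.    -1.   ] z [ 0.989  0.148 -0.002] F [-0.7  0.2  0.1] M [-0.03 -0.01 -0.05] g 0.0428 q [ 23.  36. -24.  43.  14. 103.  15.]
lid slope 12.548667435384992 2072
```

View pics/s8.png

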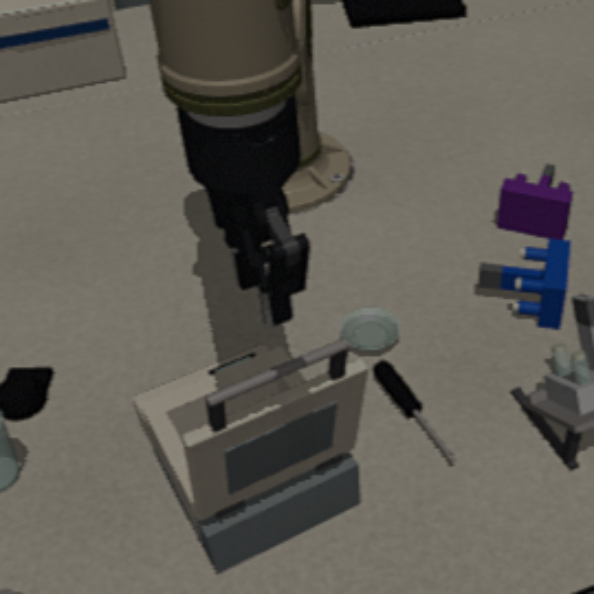

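The lid stays open by itself at about 12.5° past vertical (1.79 rad), clear of the gripper. Next I turn the jaws to the carrier's y and tilt the tool 30°.

```bash
python3 -m inch '[[0.5,0,0,0,7,0,0],[0.5,0,0,0,7,0,0],[0.5,0,0,0,7,0,0],[0.5,0,0,0,7,0,0],[0.5,0,0,0,7,0,0],[0.5,0,0,0,7,0,0],[0.5,0,0,0,7,0,0],[0.5,0,0,0,7,0,0],[0.5,0,0,0,7,0,0],[0.5,0,0,0,7,0,0]]'; python3 -m inch '[[0.5,0,0,0,6.3,0,0],[0.5,0,0,0,6.3,0,0],[0.5,0,0,0,6.3,0,0],[0.5,0,0,0,6.1,0,0],[0.5,0,0,0,0,0,5],[0.5,0,0,0,0,0,5],[0.5,0,0,0,0,0,5],[0.5,0,0,0,0,0,5],[0.5,0,0,0,0,0,5],[0.5,0,0,0,0,0,5]]'
cat >> h.py <<'E'
def frame(y=3.5):
    y=np.radians(y); xh=np.array([np.cos(y),np.sin(y),0]);Z=np.array([0,0,1.])
    return .866*xh+.5*Z, np.array([-np.sin(y),np.cos(y),0]), -.5*xh+.866*Z
def blade(h): ax,ay,nz=frame(); return ax*.593+ay*.151+nz*(-.284+h)
E
python3 - <<'E'
from h import *
s=st(); print('targets',blade(.097),blade(.115)); 
ax,ay,nz=frame(); print('want x',-nz,'z',-ay)
print('pre rel',rel(blade(.116)),'grasp rel',rel(blade(.036)))
E
```

```text
clock: 10.6
ee_pos: [0.6862, -0.1851, 0.3198]
orientation: [[-0.001, 0.882, 0.472], [0.0, 0.472, -0.882], [-1.0, -0.0, -0.001]]
wrist_force: [0.6, 0.4, -0.1]
grip_width: 0.0427
clock: 11.43
ee_pos: [0.686, -0.1855, 0.321]
orientation: [[0.504, 0.862, 0.06], [0.029, 0.052, -0.998], [-0.863, 0.504, 0.001]]
wrist_force: [0.8, -0.0, 0.5]
grip_width: 0.0427
t 11.4333 p [ 0.686  -0.1855  0.321 ] x [ 0.504  0.029 -0.863] z [ 0.06  -0.998  0.001] F [ 0.8 -0.   0.5] M [0.06 0.51 0.04] g 0.0427 q [ 30.   9. -13.  86. -10.  57. -66.]
targets [0.59668742 0.18777714 0.134558  ] [0.58770421 0.1872277  0.150146  ]
want x [ 0.4990674   0.03052427 -0.866     ] z [ 0.06104854 -0.9981348  -0.        ]
pre rel [ 107.9 -151.3 -378.2] grasp rel [ 187.9 -151.7 -378.3]
```

```bash
python3 -m inch '[[0.5,0,-15,-37.8,0,0,0],[0.5,0,-15,-37.8,0,0,0],[0.5,0,-15,-37.8,0,0,0],[0.5,0,-15,-37.8,0,0,0],[0.5,0,-15,-37.8,0,0,0],[0.5,0,-15,-37.8,0,0,0],[0.5,0,-15,-37.8,0,0,0],[0.5,0,-15,-37.8,0,0,0],[0.5,0,-15,-37.8,0,0,0],[0.5,0,-15,-37.8,0,0,0]]';  python3 -m inch '[[0.5,20,0,0,0,0,0],[0.5,30,0,0,0,0,0],[0.5,30,0,0,0,0,0],[0.5,20,0,0,0,0,0],[0.5,8,0,0,0,0,0],[0.5,0,0,0,0,0,0],[0.5,0,0,0,0,0,0],[0.5,0,0,0,0,0,0],[0.5,0,0,0,0,0,0],[0.5,0,0,0,0,0,0]]'
python3 - <<'E'
from h import *
s=st(); d=wristcam(s,grab('wrist'));cv2.imwrite('pics/w9.png',d['img']);np.savez('pics/w9.npz',**d)
print('grasp rel',rel(blade(.036)))
ax,ay,nz=frame();P=cloud(d)
m=(abs(P[...,0]-.59)<.08)&(abs(P[...,1]-.188)<.06)
q=P[m];h=q@nz+.284; b=q[(h>.09)&(h<.122)&(abs(q@ax-.593)<.03)]
v,u=np.where(m);print(len(b), np.percentile(b@ay,[2,50,98]),np.percentile(b@ax,[2,50,98]),np.percentile(b@nz+.284,[50,98]))
d=grab('scene');cv2.imwrite('pics/s9.png',cv2.resize(d['img'][120:300,290:450],None,fx=3.2,fy=3.2))
E
```

```text
clock: 12.27
ee_pos: [0.5322, 0.1856, 0.245]
orientation: [[0.5, 0.864, 0.061], [0.03, 0.053, -0.998], [-0.866, 0.501, 0.001]]
wrist_force: [1.5, 0.5, 0.7]
grip_width: 0.0426
clock: 13.1
ee_pos: [0.5877, 0.1878, 0.153]
orientation: [[0.501, 0.863, 0.062], [0.031, 0.053, -0.998], [-0.865, 0.502, 0.0]]
wrist_force: [0.1, 0.3, 0.2]
grip_width: 0.0427
t 13.1 p [0.5877 0.1878 0.153 ] x [ 0.501  0.031 -0.865] z [ 0.062 -0.998  0.   ] F [0.1 0.3 0.2] M [-0.04  0.51 -0.02] g 0.0427 q [  15.    4.  -45.  114.   26.   38. -132.]
grasp rel [81.3 -1.5  0.4]
1734 [0.14602497 0.15325524 0.1604573 ] [0.57582352 0.59513619 0.60640125] [0.11410231 0.11539428]
```

View pics/w9.png

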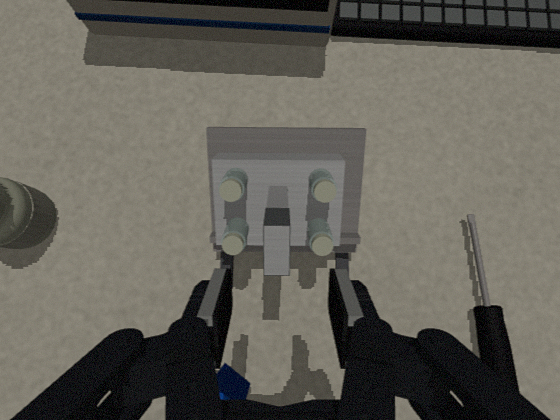

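View pics/s9.png

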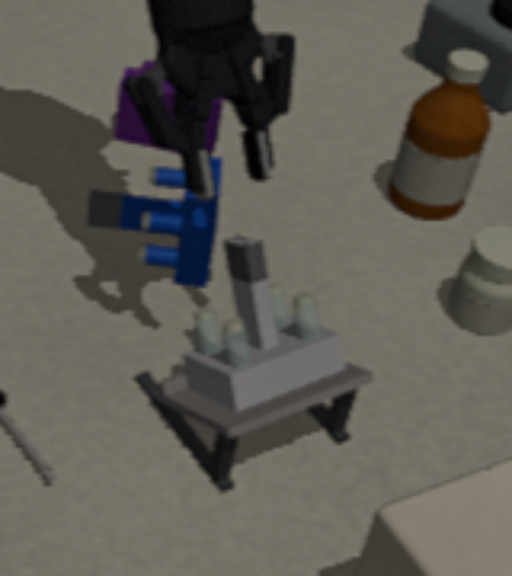

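The wrist view shows the blade top at columns 264–290, rows 208–275, between fingers centred on column 281. The close measurement puts the blade 2 mm off and its top at 0.115 above the underside, as given. I move in 81 mm along the blade.

```bash
python3 -m inch '[[0.5,10,-1,-1.5,0,0,0],[0.5,15,0,0,0,0,0],[0.5,15,0,0,0,0,0],[0.5,12,0,0,0,0,0],[0.5,10,0,0,0,0,0],[0.5,8,0,0,0,0,0],[0.5,6,0,0,0,0,0],[0.5,4,0,0,0,0,0],[0.5,0,0,0,0,0,0],[0.5,0,0,0,0,0,0]]'
python3 - <<'E'
from h import *
s=st(); d=wristcam(s,grab('wrist'));cv2.imwrite('pics/w10.png',d['img'])
print('grasp rel',rel(blade(.036)))
d=grab('scene');cv2.imwrite('pics/s10.png',cv2.resize(d['img'][120:300,290:450],None,fx=3.2,fy=3.2))
E
```

```text
clock: 14.03
ee_pos: [0.6264, 0.1916, 0.0822]
orientation: [[0.499, 0.864, 0.061], [0.031, 0.053, -0.998], [-0.866, 0.5, -0.0]]
wrist_force: [0.7, -0.2, 0.4]
grip_width: 0.0426
t 14.0333 p [0.6264 0.1916 0.0822] x [ 0.499  0.031 -0.866] z [ 0.061 -0.998 -0.   ] F [ 0.7 -0.2  0.4] M [-0.06  0.59  0.  ] g 0.0426 q [   9.   15.  -40.  113.   42.   33. -145.]
grasp rel [0.9 0.1 2.1]
```

View pics/w10.png

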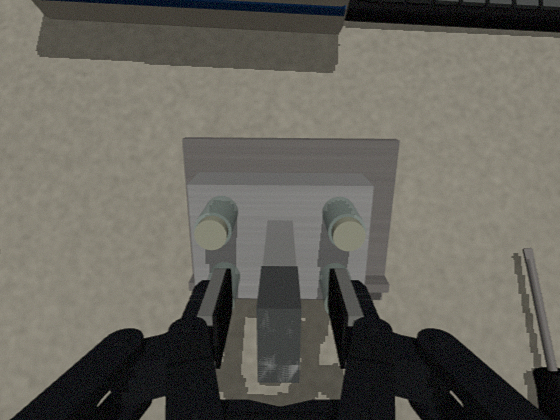

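View pics/s10.png

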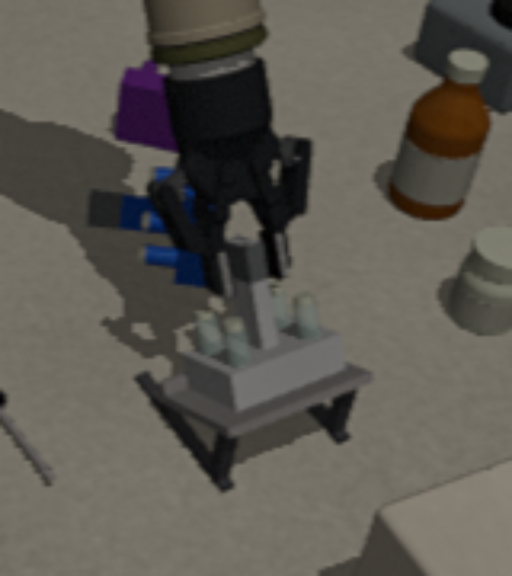

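The blade is centred (columns 257–300) with the fingers around its dark top. I close.

```bash
python3 -m inch '[[0,0,0,0,0,0,0],[0,0,0,0,0,0,0],[0,0,0,0,0,0,0],[0,0,0,0,0,0,0],[0,0,0,0,0,0,0],[0,0,0,0,0,0,0],[0,0,0,0,0,0,0],[0,-2,0,0,0,0,0],[0,-3,0,0,0,0,0],[0,-5,0,0,0,0,0]]'
python3 - <<'E'
from h import *
s=st()
E
```

```text
clock: 14.97
ee_pos: [0.6214, 0.1905, 0.0903]
orientation: [[0.498, 0.865, 0.061], [0.03, 0.052, -0.998], [-0.866, 0.499, -0.0]]
wrist_force: [4.2, 0.3, -3.2]
grip_width: 0.0136
t 14.9667 p [0.6214 0.1905 0.0903] x [ 0.498  0.03  -0.866] z [ 0.061 -0.998 -0.   ] F [ 4.2  0.3 -3.2] M [ 0.03 -0.06 -0.14] g 0.0136 q [  10.   14.  -41.  113.   40.   34. -144.]
```

The blade is gripped (13.6 mm). I lift along the blade, then bring the tool upright.

```bash
python3 -m inch '[[0,-8,0,0,0,0,0],[0,-12,0,0,0,0,0],[0,-16,0,0,0,0,0],[0,-20,0,0,0,0,0],[0,-20,0,0,0,0,0],[0,-20,0,0,0,0,0],[0,-14,0,0,0,0,0],[0,-8,0,0,0,0,0],[0,0,0,0,0,0,-2],[0,0,0,0,0,0,-4]]'
python3 -m inch '[[0,0,0,0,0,0,-4],[0,0,0,0,0,0,-4],[0,0,0,0,0,0,-4],[0,0,0,0,0,0,-4],[0,0,0,0,0,0,-4],[0,0,0,0,-1,0,-3],[0,0,0,0,-2,0,-1],[0,0,0,0,-2,0,0],[0,0,0,0,0,0,0],[0,0,0,0,0,0,0]]'
python3 - <<'E'
from h import *
s=st(); d=wristcam(s,grab('wrist'));cv2.imwrite('pics/w11.png',d['img'])
d=grab('scene');cv2.imwrite('pics/s11.png',cv2.resize(d['img'],(784,588)))
D=grab('top');cv2.imwrite('pics/t11.png',cv2.resize(D['img'][130:250,290:390],None,fx=5,fy=5,interpolation=cv2.INTER_CUBIC))
for n,d in (('scene',d),('top',D)):
    P=cloud(d)
    xh=np.array([.989,.148,0]);yh=np.array([-.148,.989,0]);O=np.array([.5572,-.2039,0])
    L=(P-O)@np.c_[xh,yh,[0,0,1]]
    m=(abs(L[...,2]-.03)<.006)&(abs(L[...,0])<.06)&(abs(L[...,1])<.075)
    q=L[m];print(n,'floor',len(q),np.percentile(q,[2,98],axis=0).round(4).tolist())
    m=(abs(L[...,2]-.09)<.005)&(abs(L[...,0])<.09)&(abs(L[...,1])<.1)
    q=L[m];print('rim',len(q),np.percentile(q,[1,99],axis=0).round(4).tolist(),cv2.minAreaRect(P[m][:,:2].astype(np.float32)))
E
```

```text
clock: 15.8
ee_pos: [0.5596, 0.1876, 0.1922]
orientation: [[0.404, 0.913, 0.064], [0.023, 0.059, -0.998], [-0.915, 0.404, 0.003]]
wrist_force: [-0.0, -0.4, -4.3]
grip_width: 0.0134
clock: 16.63
ee_pos: [0.5618, 0.1876, 0.1923]
orientation: [[-0.001, 0.989, 0.148], [-0.001, 0.148, -0.989], [-1.0, -0.001, 0.001]]
wrist_force: [-0.5, 0.5, -2.7]
grip_width: 0.0132
t 16.6333 p [0.5618 0.1876 0.1923] x [-0.001 -0.001 -1.   ] z [ 0.148 -0.989  0.001] F [-0.5  0.5 -2.7] M [ 0.03  0.03 -0.08] g 0.0132 q [  11.   24.  -45.   82.   17.   81. -115.]
scene floor 1 [[-0.0517, -0.0573, 0.0333], [-0.0517, -0.0573, 0.0333]]
rim 919 [[-0.0762, -0.0862, 0.0856], [0.0632, 0.0814, 0.0931]] ((0.5625394582748413, -0.20442092418670654), (0.16585056483745575, 0.17068903148174286), 8.46020793914795)
top floor 770 [[-0.0349, -0.0659, 0.0243], [0.0509, 0.0516, 0.0353]]
rim 974 [[-0.0746, -0.0866, 0.0852], [0.0879, 0.0823, 0.0949]] ((0.5645021796226501, -0.2053385078907013), (0.16503725945949554, 0.17197366058826447), 8.56190299987793)
```

View pics/s11.png

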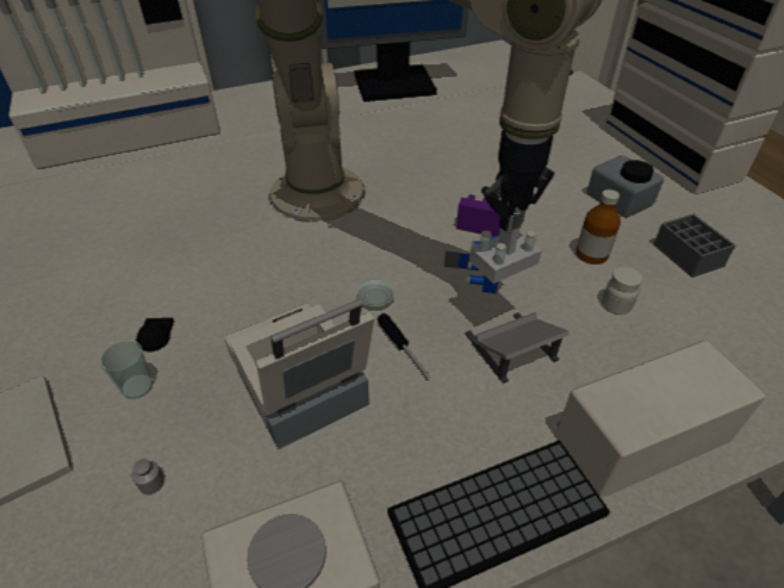

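View pics/t11.png

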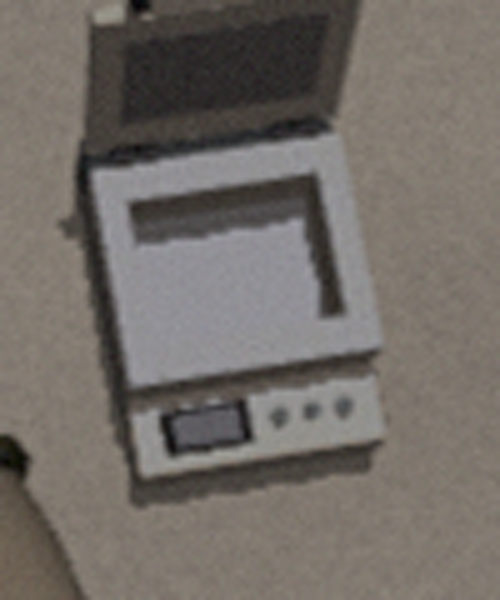

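View pics/w11.png

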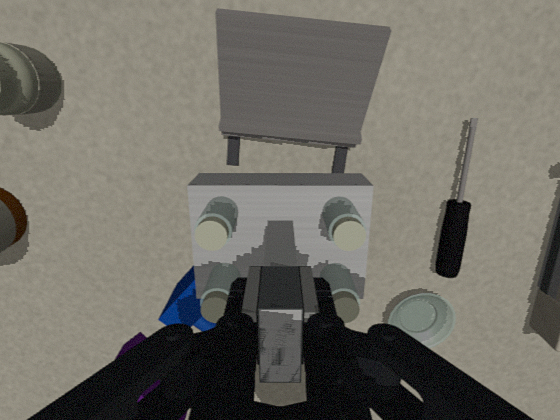

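The carrier hangs upright and aligned in the grip, and the stand is empty. The top crop shows the chamber opening with inner corners at (130,200), (318,178) and (340,315). I measure the held block against the TCP, and the chamber centre from the inner edges.

```bash
python3 - <<'E'
from h import *
s=arm.state();tcp=np.array(s['ee_pos'])
D={n:dict(np.load('pics/%s.npz'%n)) for n in ('top','scene')}
d=D['top']
def ray(u,v,z):
    R,t=d['R'],d['t'];C=-R.T@t; r=R.T@np.linalg.inv(d['K'])@[u,v,1.]
    return C+r*(z-C[2])/r[2]
xh=np.array([.989,.148,0]);yh=np.array([-.148,.989,0]);O=np.array([.5572,-.2039,0])
for c in ((130,200),(318,178),(340,315)):
    w=ray(290+c[0]/5,130+c[1]/5,.09)-O; print('inner',np.round([w@xh,w@yh],4))
w=wristcam(s,dict(np.load('pics/wrist.npz',allow_pickle=True)))
P=cloud(w)-tcp
L=P@np.c_[xh,yh,[0,0,1]]
m=(abs(L[...,0])<.07)&(abs(L[...,1])<.08)&(L[...,2]<.0)&(L[...,2]>-.04)
print(np.histogram(L[m][:,2],np.arange(-.04,.004,.004)))
z=L[m][:,2]; zb=np.median(z[(z>-.012)&(z<.004)]); print('block top rel TCP',zb)
b=m&(abs(L[...,2]-zb)<.003); print('block',np.percentile(L[b],[1,99],axis=0).round(4).tolist(),cv2.minAreaRect(L[b][:,:2].astype(np.float32)))
# plane tilt
A=np.c_[L[b][:,:2],np.ones(b.sum())]; print('tilt',np.degrees(np.linalg.lstsq(A,L[b][:,2],rcond=None)[0][:2]))
P=cloud(D['scene'])-tcp;L=P@np.c_[xh,yh,[0,0,1]]
m=(abs(L[...,0])<.06)&(abs(L[...,1])<.07)&(abs(L[...,2]-zb)<.004);print('scene block',np.percentile(L[m],[1,99],axis=0).round(4).tolist())
print('rel to above',rel([.5575,-.2055,.192]))
E
```

```text
inner [0.0503 0.06  ]
inner [ 0.0455 -0.067 ]
inner [-0.0494 -0.0632]
(array([ 140,  212,  285,  252,  302,  324,  325, 4423, 6764,  427]), array([-4.00000000e-02, -3.60000000e-02, -3.20000000e-02, -2.80000000e-02,
       -2.40000000e-02, -2.00000000e-02, -1.60000000e-02, -1.20000000e-02,
       -8.00000000e-03, -4.00000000e-03, -3.46944695e-17]))
block top rel TCP -0.00781007048496854
block [[-0.0306, -0.0496, -0.0097], [0.0334, 0.0492, -0.0059]] ((-0.0015688762068748474, -0.00016950815916061401), (0.07080478966236115, 0.10062708705663681), 0.08126620948314667)
tilt [-0.21682749 -0.09669635]
scene block [[-0.0358, -0.0519, -0.0115], [0.0347, 0.0476, -0.0043]]
rel to above [  1.4 -62.6 388. ]
```

The held block measures 100.6 x 70.8 mm with under 0.25° of tilt, and its underside is 38 mm below the reported TCP. The chamber centre is about 2.5 mm toward -y of my first estimate. I carry it over.

```bash
python3 -m inch '[[0,0,-3.2,20,0,0,0],[0,0,-4.7,30,0,0,0],[0,0,-6,38,0,0,0],[0,0,-6.3,40,0,0,0],[0,0,-6.3,40,0,0,0],[0,0,-6.3,40,0,0,0],[0,0,-6.3,40,0,0,0],[0,0,-6.3,40,0,0,0],[0,0,-6,38,0,0,0],[0,0,-4.7,30,0,0,0]]'
python3 -m inch '[[0,0,-3.2,20,0,0,0],[0,0,-1.6,10,0,0,0],[0,0,-0.5,3,0,0,0],[0,0,0,0,0,0,0],[0,0,0,0,0,0,0],[0,0,0,0,0,0,0],[0,0,0,0,0,0,0],[0,0,0,0,0,0,0],[0,0,0,0,0,0,0],[0,0,0,0,0,0,0]]'
python3 - <<'E'
from h import *
s=st(); w=wristcam(s,grab('wrist'));cv2.imwrite('pics/w12.png',w['img'])
print('rel',rel([.5586,-.2063,.068]))
tcp=np.array(s['ee_pos']);P=cloud(w)
xh=np.array([.989,.148,0]);yh=np.array([-.148,.989,0])
L=(P-tcp)@np.c_[xh,yh,[0,0,1]]
b=(abs(L[...,0])<.07)&(abs(L[...,1])<.08)&(abs(L[...,2]+.0078)<.003);print('block',cv2.minAreaRect(L[b][:,:2].astype(np.float32)))
r=(abs(P[...,2]-.09)<.004)&(abs(L[...,0])<.15)&(abs(L[...,1])<.12);q=L[r];print('rim',len(q),np.percentile(q,[1,99],axis=0).round(4).tolist())
for n in ('top','scene'):
    d=grab(n);cv2.imwrite('pics/%s12.png'%n,cv2.resize(d['img'][100:310,130:400],None,fx=2.8,fy=2.8))
E
```

```text
clock: 17.62
ee_pos: [0.5587, -0.1771, 0.1934]
orientation: [[0.0, 0.99, 0.144], [-0.003, 0.144, -0.99], [-1.0, -0.0, 0.003]]
wrist_force: [-0.1, 0.2, -3.1]
grip_width: 0.0131
clock: 18.45
ee_pos: [0.5595, -0.2059, 0.1932]
orientation: [[0.0, 0.989, 0.149], [-0.001, 0.149, -0.989], [-1.0, 0.0, 0.001]]
wrist_force: [-0.5, -0.5, -4.4]
grip_width: 0.0132
t 18.45 p [ 0.5595 -0.2059  0.1932] x [ 0.    -0.001 -1.   ] z [ 0.149 -0.989  0.001] F [-0.5 -0.5 -4.4] M [ 0.02 -0.02  0.04] g 0.0132 q [ 44.  22. -37.  82.  13.  80. -74.]
rel [125.2  -0.8  -0. ]
block ((-0.0015772022306919098, -0.00014467909932136536), (0.07056546211242676, 0.10035968571901321), 0.05207762494683266)
rim 12020 [[-0.0722, -0.0829, -0.1062], [0.0722, 0.086, -0.1026]]
```

View pics/w12.png

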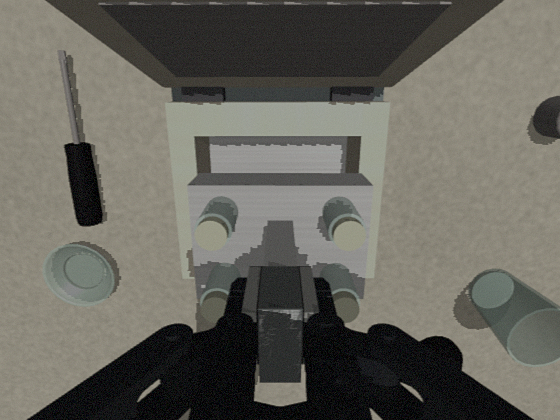

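View pics/scene12.png

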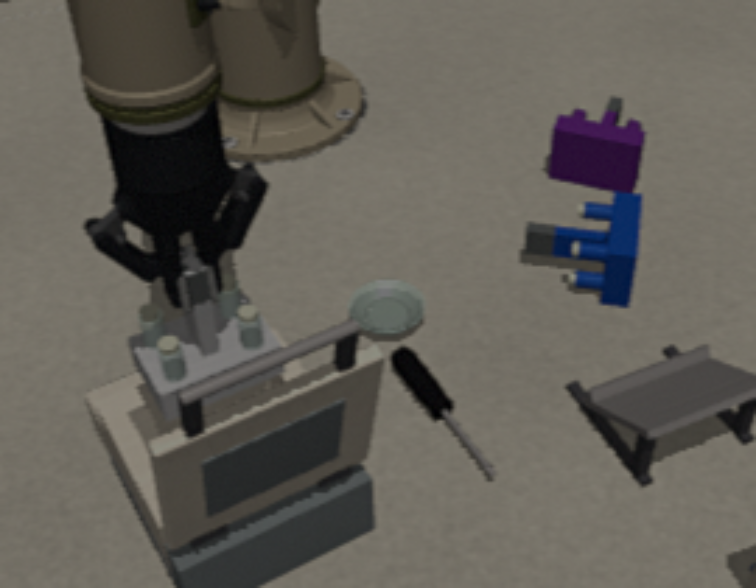

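In the wrist view the block is square to the chamber opening (inner corners around (197,137) and (360,137)), with centring errors of 2 mm or less against 15 mm margins. I lower it.

```bash
python3 -m inch '[[0,8,0,0,0,0,0],[0,14,0,0,0,0,0],[0,15,0,0,0,0,0],[0,15,0,0,0,0,0],[0,15,0,0,0,0,0],[0,15,0,0,0,0,0],[0,13,0,0,0,0,0],[0,10,0,0,0,0,0],[0,6,0,0,0,0,0],[0,3,0,0,0,0,0]]'
python3 - <<'E'
from h import *
s=st(); print('rel',rel([.5586,-.2063,.068]))
E
```

```text
clock: 19.43
ee_pos: [0.559, -0.2063, 0.0781]
orientation: [[-0.001, 0.989, 0.148], [-0.0, 0.148, -0.989], [-1.0, -0.001, 0.0]]
wrist_force: [-0.4, 0.5, -4.1]
grip_width: 0.0134
t 19.4333 p [ 0.559  -0.2063  0.0781] x [-0.001 -0.    -1.   ] z [ 0.148 -0.989  0.   ] F [-0.4  0.5 -4.1] M [ 0.01  0.01 -0.01] g 0.0134 q [ 44.  27. -35.  91.  17.  67. -77.]
rel [10.1 -0.3 -0.1]
```

```bash
python3 -m inch '[[0,1.5,0,0,0,0,0],[0,1.5,0,0,0,0,0],[0,1,0,0,0,0,0],[0,1,0,0,0,0,0],[0,1,0,0,0,0,0],[0,0.7,0,0,0,0,0],[0,0.7,0,0,0,0,0],[0,0.6,0,0,0,0,0],[0,0,0,0,0,0,0],[0,0,0,0,0,0,0]]'
python3 - <<'E'
from h import *
s=st()
E
```

```text
clock: 20.27
ee_pos: [0.5594, -0.2064, 0.0712]
orientation: [[0.0, 0.989, 0.148], [-0.001, 0.148, -0.989], [-1.0, -0.0, 0.001]]
wrist_force: [0.7, -0.1, -4.7]
grip_width: 0.0133
t 20.2667 p [ 0.5594 -0.2064  0.0712] x [ 0.    -0.001 -1.   ] z [ 0.148 -0.989  0.001] F [ 0.7 -0.1 -4.7] M [-0.04 -0.    0.07] g 0.0133 q [ 44.  28. -35.  91.  17.  67. -77.]
```

No contact yet, and the full weight still hangs from the gripper. I continue in half-millimetre rows.

```bash
python3 -m inch '[[0,0.5,0,0,0,0,0],[0,0.5,0,0,0,0,0],[0,0.5,0,0,0,0,0],[0,0.5,0,0,0,0,0],[0,0.4,0,0,0,0,0],[0,0.4,0,0,0,0,0],[0,0,0,0,0,0,0],[0,0,0,0,0,0,0],[0,0,0,0,0,0,0],[0,0,0,0,0,0,0]]'
python3 - <<'E'
from h import *
s=st()
E
```

```text
clock: 21.1
ee_pos: [0.5595, -0.2064, 0.0684]
orientation: [[0.0, 0.989, 0.148], [-0.001, 0.148, -0.989], [-1.0, 0.0, 0.001]]
wrist_force: [0.4, 0.2, -3.7]
grip_width: 0.0134
t 21.1 p [ 0.5595 -0.2064  0.0684] x [ 0.    -0.001 -1.   ] z [ 0.148 -0.989  0.001] F [ 0.4  0.2 -3.7] M [0.02 0.03 0.05] g 0.0134 q [ 44.  28. -35.  91.  17.  66. -77.]
```

```bash
python3 -m inch '[[0,0.4,0,0,0,0,0],[0,0,0,0,0,0,0],[0,0.4,0,0,0,0,0],[0,0,0,0,0,0,0],[0,0.4,0,0,0,0,0],[0,0,0,0,0,0,0],[0,0.4,0,0,0,0,0],[0,0,0,0,0,0,0],[0,0,0,0,0,0,0],[0,0,0,0,0,0,0]]'
python3 - <<'E'
from h import *
s=st();d=grab('top');cv2.imwrite('pics/t13.png',cv2.resize(d['img'][130:250,290:390],None,fx=5,fy=5,interpolation=cv2.INTER_CUBIC))
w=wristcam(s,grab('wrist'));cv2.imwrite('pics/w13.png',w['img']);P=cloud(w)
print([P[v,u].round(4).tolist() for v,u in ((195,250),(195,310),(230,275),(215,275))])
E
```

```text
clock: 21.93
ee_pos: [0.5594, -0.2064, 0.0668]
orientation: [[0.0, 0.989, 0.148], [-0.001, 0.148, -0.989], [-1.0, -0.0, 0.001]]
wrist_force: [0.0, -0.4, -2.7]
grip_width: 0.0133
t 21.9333 p [ 0.5594 -0.2064  0.0668] x [ 0.    -0.001 -1.   ] z [ 0.148 -0.989  0.001] F [ 0.  -0.4 -2.7] M [0.04 0.06 0.06] g 0.0133 q [ 43.  28. -35.  92.  17.  66. -77.]
[[0.585, -0.1868, 0.0603], [0.5888, -0.2191, 0.0571], [0.5719, -0.2024, 0.0727], [0.5751, -0.2017, 0.0588]]
```

View pics/w13.png

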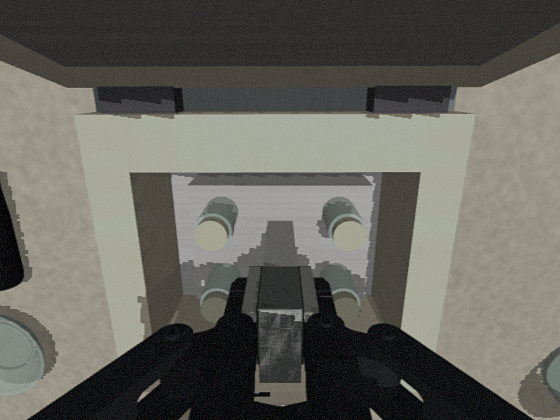

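The block is well inside the chamber, its top at about 0.059–0.060, so its underside is about at the floor. I ease down further until the weight comes off.

```bash
python3 -m inch '[[0,0.3,0,0,0,0,0],[0,0,0,0,0,0,0],[0,0.3,0,0,0,0,0],[0,0,0,0,0,0,0],[0,0.3,0,0,0,0,0],[0,0,0,0,0,0,0],[0,0.3,0,0,0,0,0],[0,0,0,0,0,0,0],[0,0,0,0,0,0,0],[0,0,0,0,0,0,0]]'
```

```text
clock: 22.87
ee_pos: [0.5596, -0.2065, 0.0667]
orientation: [[0.001, 0.989, 0.148], [-0.002, 0.148, -0.989], [-1.0, 0.0, 0.002]]
wrist_force: [-5.9, 1.5, 8.5]
grip_width: 0.0132
```

The floor contact is felt: the force went from -2.7 to +8.5 N while the height stayed put. I relax 0.5 mm, open, and withdraw straight up.

```bash
python3 -m inch '[[0,-0.6,0,0,0,0,0],[0,0,0,0,0,0,0],[0.4,0,0,0,0,0,0],[0.4,0,0,0,0,0,0],[0.4,0,0,0,0,0,0],[0.4,0,0,0,0,0,0],[0.4,0,0,0,0,0,0],[0.4,0,0,0,0,0,0],[0.4,-4,0,0,0,0,0],[0.4,-8,0,0,0,0,0]]'
python3 -m inch '[[0.4,-12,0,0,0,0,0],[0.4,-15,0,0,0,0,0],[0.4,-20,0,0,0,0,0],[0.4,-25,0,0,0,0,0],[0.4,-25,0,0,0,0,0],[0.4,-25,0,0,0,0,0],[0.4,-20,0,0,0,0,0],[0.4,-10,0,0,0,0,0],[0.4,0,0,0,0,0,0],[0.4,0,0,0,0,0,0]]'
python3 - <<'E'
from h import *
s=st();w=wristcam(s,grab('wrist'));cv2.imwrite('pics/w14.png',w['img']);P=cloud(w)
xh=np.array([.989,.148,0]);yh=np.array([-.148,.989,0]);O=np.array([.5577,-.2063,0])
L=(P-O)@np.c_[xh,yh,[0,0,1]]
b=(abs(L[...,0])<.05)&(abs(L[...,1])<.06)&(abs(L[...,2]-.06)<.006)
q=L[b];print('block',len(q),np.median(q[:,2]),cv2.minAreaRect(q[:,:2].astype(np.float32)))
A=np.c_[q[:,:2],np.ones(len(q))];print('tilt deg',np.degrees(np.linalg.lstsq(A,q[:,2],rcond=None)[0][:2]))
d=grab('scene');cv2.imwrite('pics/s14.png',cv2.resize(d['img'],(784,588)))
P=cloud(d);m=(P[...,0]>.62)&(P[...,0]<.8)&(P[...,2]>.13)&(P[...,2]<.24)&(P[...,1]<-.1)&(P[...,1]>-.3)
q=P[m];print('lid',np.degrees(np.arctan(np.polyfit(q[:,2],q@xh,1)[0])))
E
```

```text
clock: 23.7
ee_pos: [0.5587, -0.2062, 0.0776]
orientation: [[-0.002, 0.989, 0.148], [-0.0, 0.148, -0.989], [-1.0, -0.002, 0.0]]
wrist_force: [-1.2, 0.3, -0.1]
grip_width: 0.034
clock: 24.53
ee_pos: [0.5595, -0.2062, 0.2304]
orientation: [[0.001, 0.989, 0.148], [-0.001, 0.148, -0.989], [-1.0, 0.001, 0.001]]
wrist_force: [1.0, 0.1, -0.2]
grip_width: 0.0342
t 24.5333 p [ 0.5595 -0.2062  0.2304] x [ 0.001 -0.001 -1.   ] z [ 0.148 -0.989  0.001] F [ 1.   0.1 -0.2] M [ 0.01 -0.01  0.02] g 0.0342 q [ 44.  21. -37.  78.  13.  84. -74.]
block 4638 0.05887754192862005 ((6.427988409996033e-05, -0.0007521249353885651), (0.10021229833364487, 0.07041384279727936), 89.78846740722656)
tilt deg [-0.26731348  0.00797239]
lid 12.572265767895027
```

View pics/w14.png

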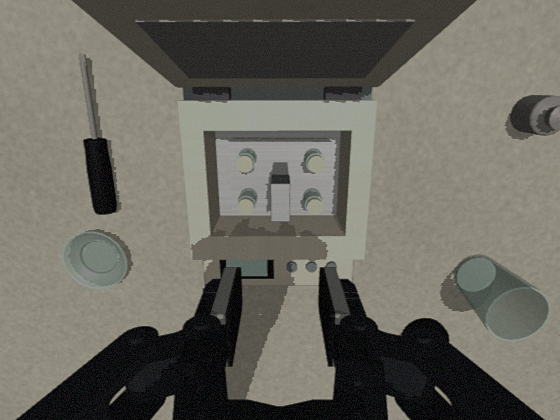

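View pics/s14.png

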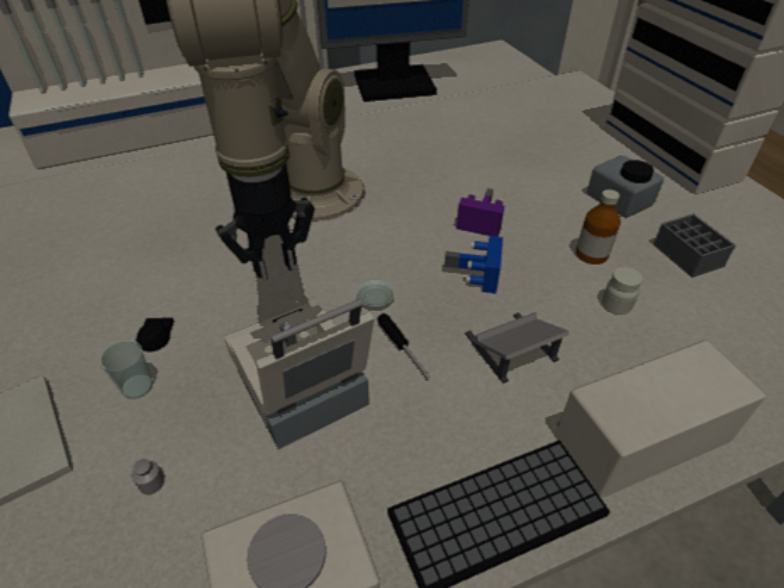

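The carrier stands centred and flat in the chamber (block centre within 1 mm, tilt under 0.3°, top 59 mm up). The lid is open at 12.6° past vertical, the bystanders are where they started, and the gripper is clear. Handing in.

```bash
python3 -c "
from plant import arm
print(arm.hand_in())"
```

```text
the job is handed in; nothing more can be done
None
```

The lid is standing open and the carrier is flat on the chamber floor. I handed the job in at about 24.6 s of the 62 s allowed; no verdict is reported.

**What I did:** I gripped the lid's bar handle, swung the lid along its arc to about 1.77 rad and let it settle at its stop. I then took the aluminium carrier by its blade, with the tool tilted 30° to match the stand, brought it upright and lowered it into the chamber. At floor contact the wrist force read about 8.5 N; I then opened the jaws and withdrew straight up.

**Last checks:**
- **Carrier:** the block is within 1 mm of the chamber centre, its long side is along the hinge, and it tilts less than 0.3°. Its top measured 59 mm above the bench against 60 mm expected, which is within calibration.
- **Lid:** it leans about 12.6° past vertical (about 1.79 rad).
- **Bystanders:** by eye in the final scene picture, everything else is where it started. I did not measure this.
- **Robot:** the gripper is clear and the wrist force is near zero.

**What disagreed:** the first grasp on the handle closed on nothing. The visible finger ends sit about 42 mm short of the reported TCP, which both the scene and wrist cameras showed. I allowed for that from then on, and both later grasps held.

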